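# Set out the weighing corner of the lab bench

### The arm

A 6-joint arm with a two-finger parallel gripper is mounted at the origin on the work surface. World frame = base frame: x ahead of the robot, y to its left, z up, the work surface at z = 0. Lengths are in mm, angles in degrees, forces in N, time in s.
With the tool pointing down it reaches from about 350 to 850 mm from the base axis. Payload 8.1 kg.
Tool frame: the origin (TCP) lies between the finger pads; the fingertips stand 8 mm ahead of it and the grasp point (between the pads) lies 11 mm behind it (r.tip_extent is the distance from the TCP to the fingertips, in mm); z points along the fingers, y is the direction in which the jaws open and shut (so a half turn about z gives the same grasp; the last joint's range is limited). The gripper opens to 85 mm and grips with 20 to 120 N. Pads are 22 mm wide; open, the fingers measure 114 mm over their backs; the gripper's body (76 mm by 85 mm) begins 54 mm behind the grasp point. The pads swing forward as they close: fully open they stand 13 mm farther back than shut.
Start: joints at [-71.299, 7.471, 85.268, -0, 87.261, -4.893], TCP at [240.176, -549.837, 239.292] pointing down, gripper open.
Joint ranges: [-169.43, 169.43], [-51.17, 129.36], [1.28, 143.12], [-76.62, 256.62], [0, 156.53], [-152.29, 152.29]. Speed limits (degrees/s): [136.94, 136.94, 159.86, 180, 180, 180].

### API

Orientations are given as [roll, pitch, yaw] about the fixed x, y, z axes, in that order (R = Rz(yaw) Ry(pitch) Rx(roll)).
In Python, from bench import sensors, viewer, hand_in, r gives the robot as it stands. The module is installed in compiled form; this text tells all that it offers.
- The arm moves only by the tool move_arm, never from a script. Its argument "rows" is a list that holds one entry, the list of rows, each a list of 6 numbers: the shift along the tool's x, y, z in m, then the turn, a rotation vector about the tool's x, y, z in degrees. In form: [[[tx, ty, tz, rx, ry, rz], ...]]. A call has 1 to 20 rows; each row is the pose to reach, as a shift and turn from the pose commanded when the call began, along the tool's axes at that moment; what a row does not reach only later rows make up. A row lasts 1/10 s, in which the tool goes at most 50 mm and 8.59 degrees, less where a joint would pass 70% of its speed; a pose out of reach is approached as far as the arm can. A call with a gripper value outside its range is refused whole. "grip" is the opening, from 0 (shut) to 1 (fully open), set as the call begins (left out, the last holds). The fingers move at their own pace and stop on an object; "newtons" is the grip in N (left out, the last holds). Time passes only in rows, so rows that repeat a pose let the fingers close. It gives the time, the measured TCP pose, the force and the opening at its end, in the units of the state.
- sensors.sense(): the state, without advancing time (a new reading comes with each control period).
- viewer.snapshot(name): name is "scene" or "top" or "wrist"; returns a dict with "color" (384x512x3 uint8, red, green, blue), "camera_matrix" (3x3 intrinsics, pixels), "R" (3x3) and "t" (3): a world point X has camera coordinates R X + t. Camera axes: x right, y down, z forward; pixel columns grow to the right and rows downward; lengths in mm; the calibration is good to about 2 mm. A picture is of the moment at which its call begins. There is no depth.
- hand_in(): hands the job in, once; it reports no verdict.
The state is a dict: "time": time; "joint_pos": joint angles; "qd": joint speeds; "joint_efforts": joint torques, N m; "tool_pos": TCP position; "tcp_rot": TCP orientation; "ft_force": force on the tool from outside, world axes, zero at the start; "wrist_torque": the same for the moment, N m; "finger_gap": finger opening in mm.
Only numpy, scipy, OpenCV 4.12 (cv2) and the standard library are available. Lean on these libraries where they do the work, as an engineer would, in place of code of your own. Each camera call takes 0.05 s, during which the arm holds its last target.

### The job

Set out the weighing corner: put the shallow metal dish in the middle of the balance pan and stand the small capped jar in the middle of the dish. Stand the bottle between the rack and the balance, in line with the rack's long middle line and 30 mm clear of the rack's end, and the steel beaker directly behind the bottle (on the far side from the robot, square to that line) with 30 mm between the two. Everything stands upright and let go; leave the timer and the rubber stopper where they are.

Things in the scene. Friction and masses are not known exactly. Their poses are not given: they have to be found in the camera images.
- dish: Shallow open round dish of bare aluminium, loose: outer diameter 62 mm, height 14 mm, wall 3 mm, floor 3 mm thick (inner diameter 56 mm). Origin at the centre of its underside, z up. About 40 g.
- jar: Small straight white jar with a grey screw cap, loose, the slimmest of the four: diameter 36 mm all the way up, height 60 mm. Origin at the centre of its underside, z up. About 70 g. Standing in the dish, its lowest 11 mm are below the dish's rim.
- bottle: Amber reagent bottle with a paper label band and an orange cap, loose, the tallest: diameter 56 mm up to 72 mm high, then a shoulder and a cap of diameter 38 mm, 102 mm high in all. Origin at the centre of its underside, z up. About 260 g.
- beaker: Open straight stainless steel beaker, loose: outer diameter 60 mm, height 75 mm, wall 3 mm, a small pouring lip at the rim (look only). Origin at the centre of its underside, z up. About 120 g.
- balance: Low white laboratory balance, fixed, 150 mm deep, 130 mm wide; round steel pan of diameter 110 mm, its flat top 62 mm above the bench; the pan does not sink. Origin on the bench straight under the pan's centre; x points away from the robot (dark display strip at -x), y to the robot's left, turned by up to 0.2 rad. It stands on the robot's left or right, the rack on the other side.
- rack: White foam tube rack, fixed: block 110 mm (its x) by 150 mm (its y, the long way), 45 mm high, small white-capped tubes in it up to 67 mm. Origin at the centre of its underside; x points away from the robot, y to the robot's left, turned by up to 0.2 rad. Its long middle line is its y axis. It stands on the other side from the balance: its end facing the balance is at y = -75 mm if it is on the left, +75 mm if right.
- timer: Flat grey bench timer, loose, not to be moved: 55 x 55 x 18 mm. Origin at the centre of its underside.
- stopper: Small brown-red tapered rubber stopper, loose, not to be moved: diameter 32 mm at its foot, 24 mm at the top, 26 mm high. Origin at the centre of its underside.
Things that resemble listed ones, but are neither listed nor needed, are in the scene too. What is shaped like the dish but blue or pink is not meant.

How it is judged (in metres and radians):
At the end, for the whole second after the job is handed in: Dish on the pan and jar on the dish floor, each within 12 mm of centre; bottle within 15 mm of the rack's long middle line, 15 to 45 mm clear of its balance-side end; beaker behind it within 18 mm sideways of its place, centres 73 to 105 mm apart. All upright, let go, at rest (horizontal distance between dish and balance below 0.012 m and z of dish in the frame of balance between 0.058 and 0.067 m and horizontal distance between jar and dish below 0.012 m and z of jar in the frame of dish between 0 and 0.007 m and x of bottle in the frame of rack between -0.015 and 0.015 m and height (world z) of bottle between -0.005 and 0.005 m and x of beaker in the frame of rack between 0.06 and 0.118 m and height (world z) of beaker between -0.005 and 0.005 m and horizontal distance between beaker and bottle between 0.073 and 0.105 m and ((world y of rack above 0 m and y of bottle in the frame of rack between -0.148 and -0.118 m and y of beaker in the frame of rack between -0.151 and -0.115 m) or (world y of rack below 0 m and y of bottle in the frame of rack between 0.118 and 0.148 m and y of beaker in the frame of rack between 0.115 and 0.151 m)) and angle between each of dish, jar, bottle, beaker's own z axis and vertical below 0.1 rad and linear speed of each of dish, jar, bottle, beaker below 0.01 m/s); the robot touches nothing.
It fails at once if the timer is moved by more than 20 mm (distance of timer from where it was at the start of the episode above 0.02 m).
It fails at once if the stopper is moved by more than 20 mm (distance of stopper from where it was at the start of the episode above 0.02 m).
It also fails if it takes over 106 s, if anything falls off the work surface, if the arm or the gripper's body presses on something with over 40 N, if the wrist force passes 120 N, or if a joint passes its speed limit or range.

## Working session

There is one attempt and no reset: what is moved stays moved. The work goes in short steps, Python scripts to look and compute and a tool call to move; the robot and the scene stay as the last step left them, time stands still between calls to the robot, and variables do not carry over. Pictures are saved under pics/ and viewed, and the job is handed in when it is done.

Besides the shell and the picture viewer there is one more tool, called after "Emit:" by a JSON object that holds its "name" and its "arguments". move_arm: Moves the arm, as the interface text tells. Its arguments: {"type":"object","properties":{"rows":{"type":"array","items":{"type":"array","items":{"type":"array","items":{"type":"number"}}}},"grip":{"type":"number"},"newtons":{"type":"number"}},"required":["rows"]}

```bash
ls; mkdir -p pics
python3 - <<'E'
from bench import sensors, viewer, hand_in, r
import cv2,numpy as np
s=sensors.sense();print(s['time'],s['tool_pos'],s['tcp_rot'],s['finger_gap'],r.tip_extent)
for n in ['scene','top','wrist']:
    p=viewer.snapshot(n);cv2.imwrite(f'pics/{n}0.png',p['color'][:,:,::-1]);np.savez(f'pics/{n}0.npz',**p)
    print(n,p['camera_matrix'].round(1).tolist(),np.round(p['R'],3).tolist(),np.round(p['t'],1).tolist())
E
```

```text
pics
0.0 [ 240.01593508 -549.31482114  238.2426148 ] [-1.79893641e+02 -1.02345916e-02  2.35944033e+01] 85.30050119272131 8.0
scene [[395.8, 0.0, 258.6], [0.0, 395.8, 188.8], [0.0, 0.0, 1.0]] [[-0.698, 0.716, 0.022], [0.496, 0.505, -0.706], [-0.517, -0.482, -0.708]] [311.3, -161.5, 1233.0]
top [[494.6, 0.0, 249.8], [0.0, 494.6, 188.9], [0.0, 0.0, 1.0]] [[-0.022, -1.0, -0.02], [-0.995, 0.024, -0.1], [0.1, 0.018, -0.995]] [-24.4, 441.6, 1116.5]
wrist [[336.8, 0.0, 257.0], [0.0, 336.8, 185.2], [0.0, 0.0, 1.0]] [[0.4, -0.916, -0.002], [-0.881, -0.385, 0.274], [-0.252, -0.108, -0.962]] [-598.6, -35.0, 380.2]
```

View pics/top0.png

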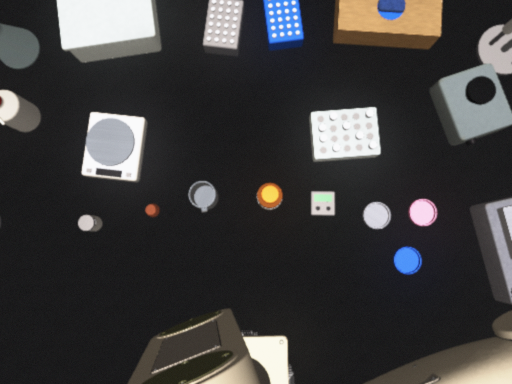

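View pics/scene0.png

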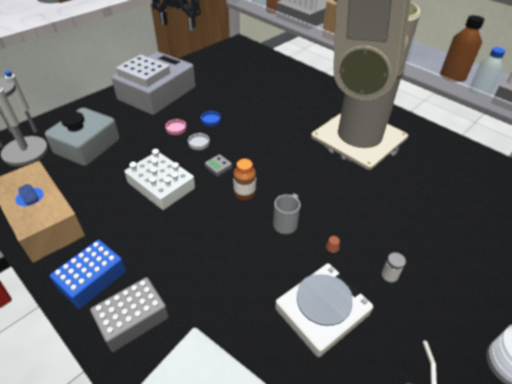

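View pics/wrist0.png

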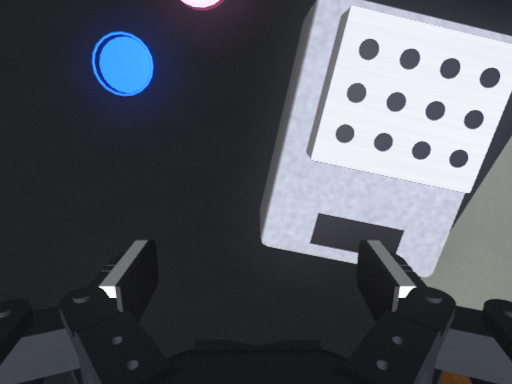

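The top view shows these:
- Balance: (110,142), left, y>0.
- White rack: (345,133). The blue and grey racks at (284,20) and (222,23) are not meant.
- Timer: (323,204). Stopper: (152,210).

Candidates:
- Dish: silver (376,215), against pink (423,212) and blue (407,261). I take the silver one.
- Jar: (90,223), against the white roll-like thing at (18,110) and the white container at the scene view's right edge. I take (90,223).
- Bottle: (269,196), the only amber one on this part of the bench; brown bottles stand on the shelf behind.
- Beaker: (203,195), against the grey round thing at (18,47). I take (203,195), which has a lip.

```bash
cat > h.py <<'E'
import numpy as np,cv2
def ray(p,u,v):
    d=np.linalg.inv(p['camera_matrix'])@np.array([u,v,1.]); R=p['R'];return -R.T@p['t'],R.T@d
def onz(p,u,v,z):
    c,d=ray(p,u,v);return c+d*(z-c[2])/d[2]
def proj(p,X):
    q=p['R']@np.array(X,float)+p['t'];k=p['camera_matrix']@q;return k[:2]/k[2]
E
python3 - <<'E'
import cv2,numpy as np
a=cv2.imread('pics/top0.png');c=a[90:280,60:460];cv2.imwrite('pics/c1.png',cv2.resize(c,None,fx=2,fy=2,interpolation=cv2.INTER_CUBIC))
E
```

```text
(no output)
```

View pics/c1.png

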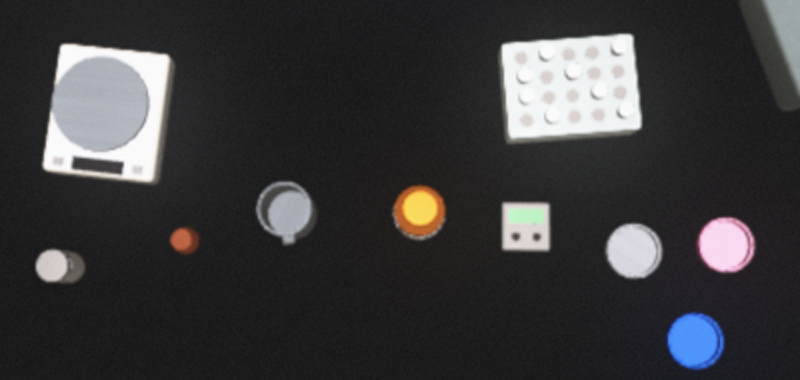

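The crop confirms the choice: the silver dish at crop (634,250), the jar's light cap at (53,266), the beaker with its lip at (288,212), and the bottle at (419,210).

Run:
```python
import cv2,numpy as np
from h import *
p=dict(np.load('pics/top0.npz'));a=p['color'][:,:,::-1].copy()
print('cam',-p['R'].T@p['t'])
hsv=cv2.cvtColor(a,cv2.COLOR_BGR2HSV);g=a.max(2)
for n,(x0,y0,x1,y1) in dict(bal=(75,105,155,190),rack=(300,98,390,170),jar=(70,208,108,240),stop=(140,198,165,222),beak=(182,172,224,220),bot=(250,175,290,220),timer=(305,185,340,222),dish=(355,195,398,235)).items():
    sub=g[y0:y1,x0:x1]
    for t in (60,100,130,160,190,215):
        m=(sub>t).astype(np.uint8)
        cs,_=cv2.findContours(m,cv2.RETR_EXTERNAL,cv2.CHAIN_APPROX_NONE)
        if not cs: continue
        c=max(cs,key=cv2.contourArea)
        if len(c)<6: continue
        (cx,cy),(w,h),an=cv2.minAreaRect(c);e=cv2.fitEllipse(c)
        print(n,t,'rect',round(cx+x0,1),round(cy+y0,1),round(w,1),round(h,1),round(an,1),'ell',np.round([e[0][0]+x0,e[0][1]+y0,*e[1]],1))
for n,b in dict(bal=(75,105,155,190),rack=(300,98,390,170),beak=(180,170,226,222),jar=(70,205,110,240)).items():
    x0,y0,x1,y1=b;cv2.imwrite(f'pics/z_{n}.png',cv2.resize(a[y0:y1,x0:x1],None,fx=6,fy=6,interpolation=cv2.INTER_NEAREST))
```

```text
cam [ 327.00604984  -55.00608182 1154.20099359]
bal 60 rect 113.9 146.2 60.7 67.2 7.1 ell [113.9 146.5  68.2  77.1]
bal 100 rect 113.2 146.1 59.0 65.3 6.3 ell [113.5 146.3  66.1  75.7]
bal 130 rect 112.9 145.9 56.7 65.7 7.6 ell [113.1 146.2  64.4  75.6]
bal 160 rect 112.8 145.9 56.0 65.3 7.6 ell [113.  146.   63.7  75.3]
bal 190 rect 112.7 145.8 55.4 65.0 7.8 ell [113.5 145.3  57.3  71. ]
bal 215 rect 112.6 145.8 55.0 64.1 7.6 ell [112.  144.9  62.5  65.9]
rack 60 rect 344.8 133.8 52.0 70.2 85.6 ell [344.5 133.8  58.5  81.4]
rack 100 rect 345.0 133.5 50.2 67.9 85.2 ell [344.7 133.5  56.4  79.7]
rack 130 rect 345.3 133.1 48.9 67.3 85.6 ell [345.1 133.   55.1  79. ]
rack 160 rect 345.3 132.8 48.0 67.0 85.7 ell [345.1 132.8  54.3  78.5]
rack 190 rect 345.0 132.8 47.7 66.0 85.6 ell [345.  132.8  54.   77.6]
rack 215 rect 345.0 132.8 46.4 65.7 85.5 ell [345.  132.8  52.6  77.7]
jar 60 rect 89.4 223.0 24.7 17.1 11.3 ell [ 89.2 222.6  16.7  25.1]
jar 100 rect 88.5 222.5 15.0 21.0 90.0 ell [ 87.4 222.9  14.9  20.9]
jar 130 rect 85.5 222.5 15.0 15.0 90.0 ell [ 85.6 222.5  15.   15.6]
jar 160 
[... 1267 characters left out ...]
ct 322.5 202.5 23.0 23.0 90.0 ell [322.4 202.6  26.3  26.9]
timer 160 rect 322.5 203.0 22.0 21.0 90.0 ell [322.6 202.9  24.7  26. ]
timer 190 rect 322.5 202.5 21.0 21.0 90.0 ell [322.4 202.6  24.6  24.9]
timer 215 rect 323.0 203.0 20.0 20.0 90.0 ell [322.5 203.   22.5  23.7]
dish 60 rect 376.5 215.0 29.0 27.6 45.0 ell [376.5 215.   27.8  28.7]
dish 100 rect 376.5 215.0 26.0 27.0 90.0 ell [376.6 214.9  26.6  27.6]
dish 130 rect 376.5 215.0 26.0 27.0 90.0 ell [376.6 215.   26.2  26.7]
dish 160 rect 376.5 215.0 26.0 25.0 90.0 ell [376.5 214.8  25.3  26.1]
dish 190 rect 375.2 215.1 23.7 23.3 26.6 ell [375.4 215.2  22.7  24.4]
dish 215 rect 375.0 215.0 22.6 21.2 45.0 ell [375.5 215.1  21.5  22.3]
```

Run:
```python
import cv2,numpy as np
ims=[cv2.imread(f'pics/z_{n}.png') for n in('bal','rack','beak','jar')]
def fit(i,w,h):
    o=np.zeros((h,w,3),np.uint8);s=min(w/i.shape[1],h/i.shape[0]);j=cv2.resize(i,None,fx=s,fy=s,interpolation=cv2.INTER_NEAREST);o[:j.shape[0],:j.shape[1]]=j[:h,:w];print(s);return o
cv2.imwrite('pics/z.png',np.vstack([np.hstack([fit(ims[0],400,300),fit(ims[1],400,300)]),np.hstack([fit(ims[2],400,300),fit(ims[3],400,300)])]))
```

```text
0.5882352941176471
0.6944444444444444
0.9615384615384616
1.4285714285714286
```

View pics/z.png

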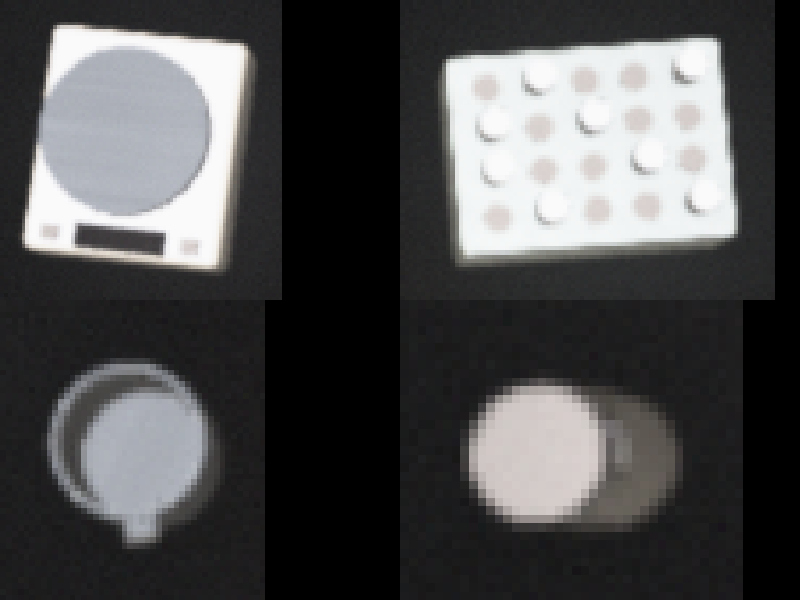

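```bash
cat > meas.py <<'E'
import numpy as np
from h import *
p=dict(np.load('pics/top0.npz'))
for n,u,v,z in [('pan',110.7,141.8,62),('rack',345,132.6,45),('jar',85.6,222.4,60),('stop',150.2,209.2,26),('beak',202.5,193.9,75),('bot',269.6,193.6,102),('timer',322.5,202.8,18),('dish',376.3,215,14)]:
    X=onz(p,u,v,z);print(n,X.round(1)[:2],'r',np.hypot(*X[:2]).round(0),'scene px',proj(dict(np.load('pics/scene0.npz')),X).round(1))
# rack edge directions: top edge pts
A=onz(p,311,112,45);B=onz(p,376,107.5,45);print(A,B,np.degrees(np.arctan2(*(A-B)[[0,1]])))
# rectangle corners via t=190
a=p['color'];m=(a[98:170,300:390].max(2)>195).astype(np.uint8)
c=max(cv2.findContours(m,0,1)[0],key=cv2.contourArea);bx=cv2.boxPoints(cv2.minAreaRect(c))+[300,98]
W=np.array([onz(p,*q,45)[:2] for q in bx]);print(bx.round(1),W.round(1),W.mean(0));
for i in range(4): print(np.linalg.norm(W[i]-W[(i+1)%4]).round(1),np.degrees(np.arctan2(*(W[i]-W[(i+1)%4])[::-1])).round(1))
s=dict(np.load('pics/scene0.npz'))['color'][:,:,::-1].copy()
E
python3 meas.py
```

```text
pan [551.2 275.7] r 616.0 scene px [323.  295.2]
rack [ 561.8 -254.1] r 617.0 scene px [158.4 172.3]
jar [371.2 331.4] r 498.0 scene px [395.9 258.4]
stop [399.3 194.7] r 444.0 scene px [333.3 239.2]
beak [427.1  68.5] r 433.0 scene px [286.  202.4]
bot [421.8 -78.1] r 429.0 scene px [243.8 163. ]
timer [ 405.2 -200.8] r 452.0 scene px [217.6 162.1]
dish [ 374.5 -323.2] r 495.0 scene px [198.1 139.1]
[ 611.68344992 -178.78828755   45.        ] [ 618.07124671 -326.95194482   45.        ] -2.468670748383601
[[310.3 111.5]
 [376.  106.5]
 [379.7 153.9]
 [313.9 159. ]] [[ 612.9 -177.2]
 [ 620.5 -327.1]
 [ 510.8 -330.1]
 [ 503.  -181.6]] [ 561.78212554 -254.01609355]
150.2 92.9
109.8 1.6
148.7 -87.0
109.9 -177.7
```

Run:
```python
import cv2
s=cv2.imread('pics/scene0.png')
cv2.imwrite('pics/s1.png',cv2.resize(s[100:360,110:420],(775,650),interpolation=cv2.INTER_CUBIC)[:600])
```

```text
(no output)
```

View pics/s1.png

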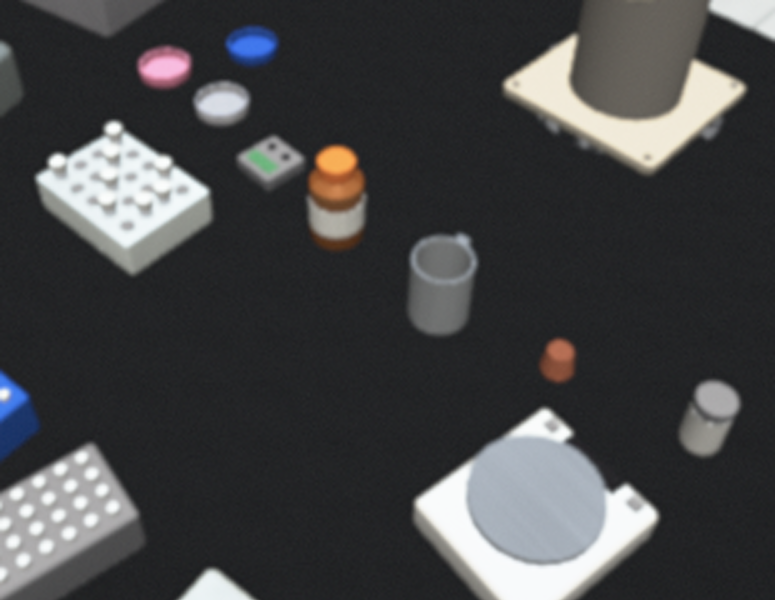

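Run:
```python
from h import *
P={n:dict(np.load(f'pics/{n}0.npz')) for n in('top','scene')}
def tri(uv):
    A=np.zeros((3,3));b=np.zeros(3);L=[]
    for n in P:
        c,d=ray(P[n],*uv[n]);d/=np.linalg.norm(d);M=np.eye(3)-np.outer(d,d);A+=M;b+=M@c;L.append((c,M))
    X=np.linalg.solve(A,b);return X,[np.linalg.norm(M@(X-c)) for c,M in L]
def ell(n,box,lo,hi,hue=None):
    x0,y0,x1,y1=box;a=cv2.GaussianBlur(P[n]['color'],(3,3),0)[y0:y1,x0:x1]
    g=a.max(2);m=((g>=lo)&(g<=hi)).astype(np.uint8)
    m=cv2.morphologyEx(m,cv2.MORPH_OPEN,np.ones((3,3)))
    c=max(cv2.findContours(m,0,1)[0],key=cv2.contourArea);e=cv2.fitEllipse(cv2.convexHull(c))
    return (e[0][0]+x0,e[0][1]+y0),np.round(e[1],1)
print(P['top']['color'][142,110],P['scene']['color'][299,324],P['scene']['color'][258:260,397])
u,s1=ell('top',(84,112,140,168),130,200);v,s2=ell('scene',(290,268,358,330),130,200)
print('pan',u,s1,v,s2,tri(dict(top=u,scene=v)))
o=lambda x,y:(110+x/2.5,100+y/2.5)
for n,u,v in [('beak',(202.5,193.9),o(443,259)),('bot',(269.6,193.6),o(336,160)),('jar',(85.6,222.4),o(717,400)),('dish',(376.3,215),o(222,100))]:
    print(n,tri(dict(top=u,scene=v)))
```

```text
[176 180 188] [170 178 188] [[172 171 172]
 [171 170 171]]
pan (109.9230785369873, 141.57415580749512) [45.6 48.4] (324.0361633300781, 299.44379234313965) [50.4 57.5] (array([553.12193047, 280.41197706,  53.98664811]), [np.float64(0.5499359295520952), np.float64(0.5499359295521633)])
beak (array([426.44681753,  70.03025279,  71.77026512]), [np.float64(1.5253876807476376), np.float64(1.5253876807476212)])
bot (array([421.4748315 , -77.57759327,  98.99697785]), [np.float64(0.8330907684153027), np.float64(0.8330907684152526)])
jar (array([370.88759288, 333.59429979,  56.11473367]), [np.float64(0.8730721948209874), np.float64(0.8730721948210693)])
dish (array([ 373.86084228, -323.26696742,   10.27360145]), [np.float64(1.1506710448003608), np.float64(1.1506710448003394)])
```

The triangulated heights come out 3–4 mm low throughout, and 8 mm low for the pan. The plan positions agree to within about 5 mm. Next I move above the dish with yaw 90 (jaws along x).

```bash
cat > go.py <<'E'
import sys,numpy as np
# go.py x y z yaw  tx ty tz tyaw
a=list(map(float,sys.argv[1:]));c,s=np.cos(np.radians(a[3])),np.sin(np.radians(a[3]))
d=np.array(a[4:7])-a[:3]
print(np.round([(d[0]*c+d[1]*s)/1e3,(d[0]*s-d[1]*c)/1e3,-d[2]/1e3],4),'rz',a[3]-a[7],'dist',np.linalg.norm(d).round(0))
E
python3 go.py 240.176 -549.837 239.292 23.594 374 -323 150 90
```

```text
[ 0.2134 -0.1543  0.0893] rz -66.406 dist 278.0
```

Emit:
{"name": "move_arm", "arguments": {"rows": [[[0.2134,-0.1543,0.0,0,0,-66.406],[0.2134,-0.1543,0.0,0,0,-66.406],[0.2134,-0.1543,0.0,0,0,-66.406],[0.2134,-0.1543,0.0,0,0,-66.406],[0.2134,-0.1543,0.0893,0,0,-66.406],[0.2134,-0.1543,0.0893,0,0,-66.406],[0.2134,-0.1543,0.0893,0,0,-66.406],[0.2134,-0.1543,0.0893,0,0,-66.406],[0.2134,-0.1543,0.0893,0,0,-66.406],[0.2134,-0.1543,0.0893,0,0,-66.406],[0.2134,-0.1543,0.0893,0,0,-66.406],[0.2134,-0.1543,0.0893,0,0,-66.406]]], "grip": 0.85}}

```text
time: 1.35
tool_pos: [374.0, -323.5, 150.4]
tcp_rot: [180.0, 0.0, 89.9]
ft_force: [-0.1, -0.4, 0.2]
finger_gap: 72.5
```

```bash
cat > snap.py <<'E'
import sys,cv2,numpy as np
from bench import sensors,viewer,r
for a in sys.argv[1:]:
    n,k=a.split(':');p=viewer.snapshot(n);cv2.imwrite(f'pics/{n}{k}.png',p['color'][:,:,::-1]);np.savez(f'pics/{n}{k}.npz',**p)
s=sensors.sense();print(s['time'],s['tool_pos'].round(1),s['tcp_rot'].round(1),'gap',round(s['finger_gap'],1),'F',s['ft_force'].round(1),'tip',r.tip_extent,np.round(s['joint_pos'],0))
E
python3 snap.py wrist:1
```

```text
1.4 [ 374.  -323.4  150.4] [180.    0.   89.9] gap 72.4 F [-0.1  0.5 -0.2] tip 8.0 [-47.  -6. 108.   0.  78. -47.]
```

View pics/wrist1.png

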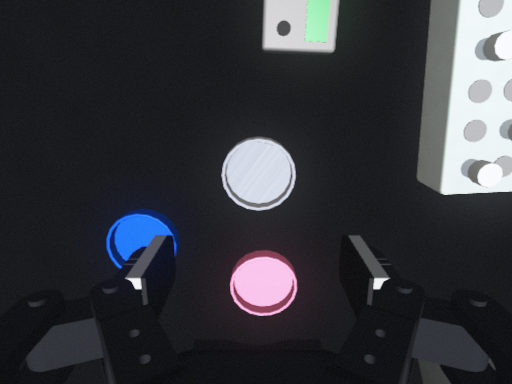

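The silver dish is at (258,174) in the wrist view, with the pink one at (263,282), the blue at (142,243) and the timer at the top.

```bash
python3 - <<'E'
from h import *
p=dict(np.load('pics/wrist1.npz'));a=p['color'][125:222,210:308];m=(a.max(2)>90).astype(np.uint8)
c=max(cv2.findContours(m,0,1)[0],key=cv2.contourArea);e=cv2.fitEllipse(cv2.convexHull(c));print(e)
u,v=e[0][0]+210,e[0][1]+125
for z in(7,14):print(onz(p,u,v,z))
for q in((-1,0),(1,0)):
    w=e[1][0]/2;print(onz(p,u+q[0]*w,v,14))
print('cam',-p['R'].T@p['t'])
E
for z in 4; do python3 go.py 374 -323 150 90 374 -324 9 90; done
```

```text
((48.21541213989258, 48.653934478759766), (73.42646789550781, 74.63984680175781), 82.5173110961914)
[ 375.82446633 -322.52244631    7.        ]
[ 375.79323485 -320.77713815   14.        ]
[ 345.25120379 -320.70138184   14.        ]
[ 406.34318281 -320.85291409   14.        ]
cam [ 374.5792837  -252.937933    286.08629706]
[-0.001  0.     0.141] rz 0.0 dist 141.0
```

Emit:
{"name": "move_arm", "arguments": {"rows": [[[0.001,0.001,0.05,0,0,0],[0.001,0.001,0.09,0,0,0],[0.001,0.001,0.12,0,0,0],[0.001,0.001,0.13,0,0,0],[0.001,0.001,0.138,0,0,0],[0.001,0.001,0.14,0,0,0],[0.001,0.001,0.14,0,0,0],[0.001,0.001,0.14,0,0,0]]]}}

```text
time: 2.2
tool_pos: [375.9, -323.1, 11.6]
tcp_rot: [179.9, 0.1, 90.0]
ft_force: [-1.0, -1.6, 0.0]
finger_gap: 72.4
```

```bash
python3 snap.py wrist:2 scene:2;python3 - <<'E'
import cv2
s=cv2.imread('pics/scene2.png')
cv2.imwrite('pics/s2.png',cv2.resize(s[60:200,120:300],None,fx=4,fy=4,interpolation=cv2.INTER_CUBIC))
E
```

```text
2.3 [ 375.7 -322.8   11.3] [1.799e+02 1.000e-01 9.000e+01] gap 72.5 F [-0.4 -1.   0.6] tip 8.0 [-47.   5. 113.  -0.  61. -47.]
```

View pics/s2.png

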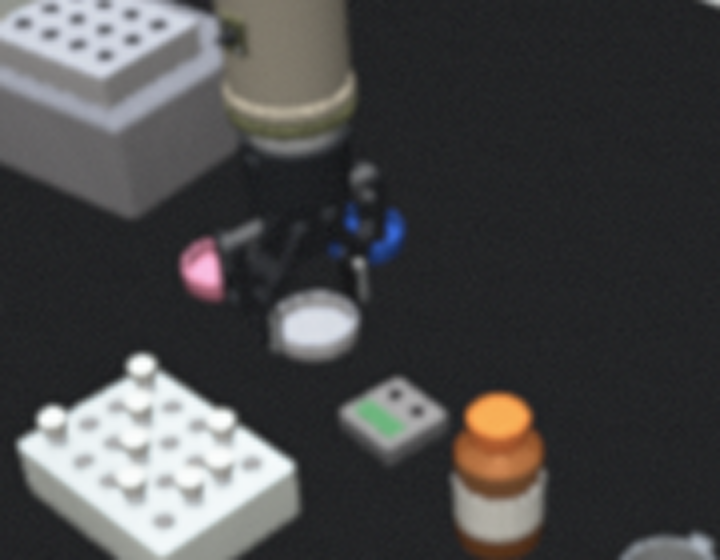

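View pics/wrist2.png

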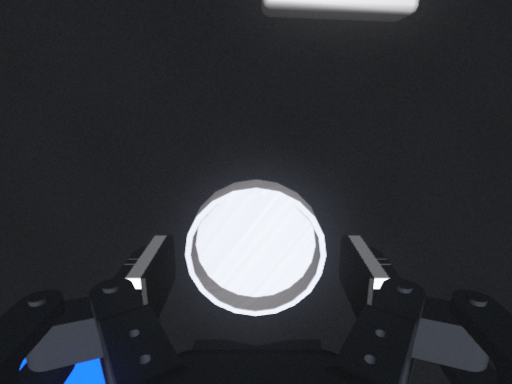

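Emit:
{"name": "move_arm", "arguments": {"rows": [[[0,0,0.002,0,0,0],[0,0,0.003,0,0,0],[0,0,0.003,0,0,0]]]}}

```text
time: 2.6
tool_pos: [374.9, -321.9, 6.8]
tcp_rot: [-180.0, -0.0, 90.0]
ft_force: [-0.3, 0.0, -0.3]
finger_gap: 72.3
```

Emit:
{"name": "move_arm", "arguments": {"rows": [[[0,0,0,0,0,0],[0,0,0,0,0,0],[0,0,0,0,0,0],[0,0,0,0,0,0],[0,0,0,0,0,0],[0,0,0,0,0,0]]], "grip": 0.5, "newtons": 30}}

```text
time: 3.2
tool_pos: [375.0, -322.1, 7.1]
tcp_rot: [180.0, 0.0, 90.0]
ft_force: [-0.5, 1.4, 4.0]
finger_gap: 60.0
```

```bash
python3 snap.py wrist:3
```

```text
3.25 [ 375.1 -322.1    7.2] [180.   0.  90.] gap 59.4 F [-0.2  0.6  4.1] tip 8.0 [-47.   6. 113.  -0.  61. -47.]
```

View pics/wrist3.png

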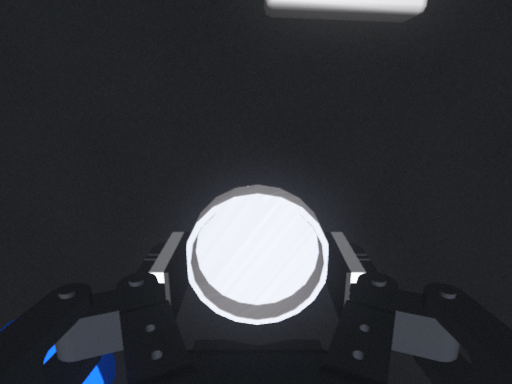

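Emit:
{"name": "move_arm", "arguments": {"rows": [[[0,0,0,0,0,0],[0,0,0,0,0,0],[0,0,0,0,0,0]]]}}

```text
time: 3.55
tool_pos: [375.1, -322.1, 7.1]
tcp_rot: [180.0, 0.0, 90.0]
ft_force: [-1.0, 0.3, 5.7]
finger_gap: 59.6
```

```bash
python3 snap.py wrist:4
```

```text
3.6 [ 375.1 -322.1    7.1] [180.   0.  90.] gap 59.3 F [0.3 0.7 4.9] tip 8.0 [-47.   6. 113.  -0.  61. -47.]
```

View pics/wrist4.png

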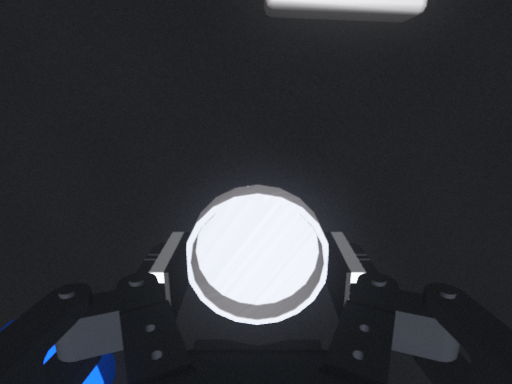

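Emit:
{"name": "move_arm", "arguments": {"rows": [[[0,0,-0.01,0,0,0],[0,0,-0.03,0,0,0],[0,0,-0.06,0,0,0],[0,0,-0.1,0,0,0],[0,0,-0.143,0,0,0],[0,0,-0.143,0,0,0]]]}}

```text
time: 4.2
tool_pos: [377.9, -325.0, 157.4]
tcp_rot: [179.6, 0.5, 90.0]
ft_force: [0.8, -0.7, 0.3]
finger_gap: 59.3
```

```bash
python3 snap.py wrist:5 scene:5
python3 - <<'E'
import cv2
s=cv2.imread('pics/scene5.png')
cv2.imwrite('pics/s5.png',cv2.resize(s[60:200,120:300],None,fx=4,fy=4,interpolation=cv2.INTER_CUBIC))
E
```

```text
4.3 [ 375.7 -322.8  151.7] [1.799e+02 1.000e-01 9.000e+01] gap 59.5 F [-0.4  0.5 -0.2] tip 8.0 [-47.  -6. 108.   0.  78. -47.]
```

View pics/wrist5.png

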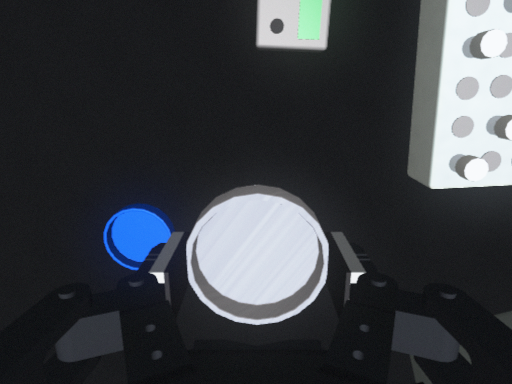

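View pics/s5.png

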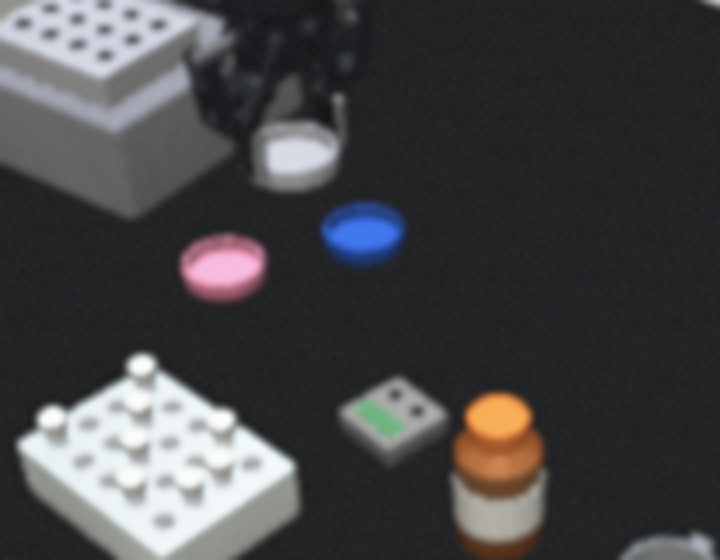

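The lift shows the dish held level. I'll measure its offset in the hand and then carry it over the pan.

```bash
python3 - <<'E'
from h import *
for k in (4,5):
    p=dict(np.load(f'pics/wrist{k}.npz'));a=p['color'][170:340,185:331];m=(a.max(2)>110).astype(np.uint8)
    c=max(cv2.findContours(m,0,1)[0],key=cv2.contourArea);x,y,w,h=cv2.boundingRect(c);print(x+185,y+170,w,h)
    z=14 if k==4 else 157
    u,v=x+185+w/2,  (255)
    print(onz(p,u,v,z), 'cam',-p['R'].T@p['t'])
    print(onz(p,u,185,z-0),onz(p,u,324,z))
E
python3 go.py 375 -322 150 90 552 277 150 90
```

```text
186 185 143 140
[ 375.86049221 -319.10042032   14.        ] cam [ 375.53102346 -251.61254882  142.83057321]
[ 375.84712686 -288.3257851    14.        ] [ 375.87542742 -353.48974556   14.        ]
186 192 143 133
[ 378.66951371 -325.81194633  157.        ] cam [ 377.27421615 -253.40000194  292.55791022]
[ 378.65256679 -293.21466914  157.        ] [ 378.68852878 -362.38731799  157.        ]
[ 0.599  0.177 -0.   ] rz 0.0 dist 625.0
```

Emit:
{"name": "move_arm", "arguments": {"rows": [[[0.03,0.01,-0.02,0,0,0],[0.08,0.02,-0.03,0,0,0],[0.12,0.035,-0.03,0,0,0],[0.16,0.05,-0.03,0,0,0],[0.2,0.06,-0.03,0,0,0],[0.24,0.07,-0.03,0,0,0],[0.28,0.08,-0.03,0,0,0],[0.32,0.095,-0.03,0,0,0],[0.36,0.105,-0.03,0,0,0],[0.4,0.12,-0.03,0,0,0],[0.44,0.13,-0.03,0,0,0],[0.48,0.14,-0.03,0,0,0],[0.515,0.15,-0.03,0,0,0],[0.53,0.16,-0.03,0,0,0],[0.54,0.17,-0.03,0,0,0],[0.55,0.177,-0.03,0,0,0],[0.55,0.177,-0.03,0,0,0],[0.55,0.177,-0.03,0,0,0]]]}}

```text
time: 6.1
tool_pos: [551.4, 227.5, 179.0]
tcp_rot: [-179.9, 0.0, 90.0]
ft_force: [-0.2, -0.5, -0.0]
finger_gap: 59.4
```

```bash
python3 snap.py wrist:6
```

```text
6.15 [551.4 227.3 179.3] [-179.9    0.    90. ] gap 59.1 F [0.8 0.2 0.2] tip 8.0 [17.  9. 90. -0. 81. 18.]
```

View pics/wrist6.png

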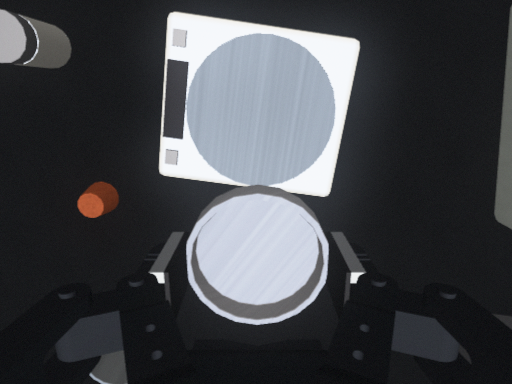

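Run:
```python
from h import *
p=dict(np.load('pics/wrist6.npz'));a=cv2.GaussianBlur(p['color'],(3,3),0)[15:185,165:355];g=a.max(2);print(p['color'][110,261],p['color'][30,220])
m=((g>110)&(g<215)).astype(np.uint8);m=cv2.morphologyEx(m,cv2.MORPH_OPEN,np.ones((7,7)))
c=max(cv2.findContours(m,0,1)[0],key=cv2.contourArea);print(cv2.boundingRect(c),cv2.fitEllipse(cv2.convexHull(c)))
for u,v in((261,110),(187,110),(335,110),(261,34),(261,186)):print(onz(p,u,v,62).round(1))
```

```text
[162 172 187] [246 248 251]
(20, 19, 150, 151) ((95.24471282958984, 94.0516357421875), (148.65692138671875, 151.59132385253906), 6.130538463592529)
[554.7 283.1  62. ]
[500.5 283.1  62. ]
[609.  283.1  62. ]
[554.6 334.5  62. ]
[554.9 225.1  62. ]
```

The pan's centre is at (261,110) in the wrist view, which gives about (554,280). Its measured diameter of 109 mm fits the given size. The top view gave (551,276), so I use (553,279).

Emit:
{"name": "move_arm", "arguments": {"rows": [[[0.03,0.001,0,0,0,0],[0.051,0.001,0.02,0,0,0],[0.051,0.001,0.06,0,0,0],[0.051,0.001,0.09,0,0,0],[0.051,0.001,0.1,0,0,0],[0.051,0.001,0.106,0,0,0],[0.051,0.001,0.108,0,0,0],[0.051,0.001,0.109,0,0,0],[0.051,0.001,0.11,0,0,0],[0.051,0.001,0.11,0,0,0]]]}}

```text
time: 7.15
tool_pos: [553.7, 279.2, 71.2]
tcp_rot: [179.9, -0.0, 90.0]
ft_force: [0.2, 0.0, -0.2]
finger_gap: 59.3
```

```bash
python3 snap.py wrist:7
```

```text
7.2 [553.5 279.2  71. ] [179.9  -0.   90. ] gap 59.7 F [ 0.7 -0.4 -0.1] tip 8.0 [22. 18. 91. -0. 71. 22.]
```

View pics/wrist7.png

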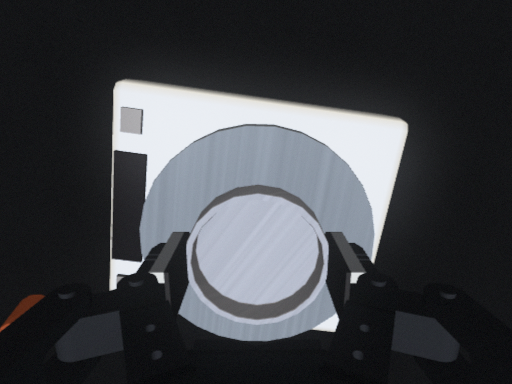

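Emit:
{"name": "move_arm", "arguments": {"rows": [[[0,0,0.001,0,0,0],[0,0,0.002,0,0,0],[0,0,0.002,0,0,0]]]}}

```text
time: 7.5
tool_pos: [553.3, 279.1, 69.2]
tcp_rot: [180.0, -0.0, 90.0]
ft_force: [-3.3, -1.8, 7.2]
finger_gap: 59.7
```

Run:
```python
from h import *
p=dict(np.load('pics/wrist7.npz'))
for u,v in((257.5,124),(257.5,340),(140,225),(375,225)):print(onz(p,u,v,62).round(1))
for u,v in((257.5,324),(187,255),(328,255)):print(onz(p,u,v,77).round(1))
print(onz(p,257.5,186,64))
```

```text
[554.5 335.4  62. ]
[554.6 225.5  62. ]
[500.2 289.2  62. ]
[609.  289.1  62. ]
[554.5 247.   77. ]
[524.5 281.7  77. ]
[584.6 281.6  77. ]
[554.54234072 308.53126753  64.        ]
```

Contact on the pan reads 7 N. The dish is about 2 mm off centre, so I release it and rise.

Emit:
{"name": "move_arm", "arguments": {"rows": [[[0,0,0,0,0,0],[0,0,0,0,0,0],[0,0,0,0,0,0],[0,0,0,0,0,0],[0,0,-0.01,0,0,0],[0,0,-0.04,0,0,0],[0,0,-0.08,0,0,0],[0,0,-0.111,0,0,0],[0,0,-0.111,0,0,0],[0,0,-0.111,0,0,0]]], "grip": 0.9}}

```text
time: 8.5
tool_pos: [553.8, 279.3, 181.0]
tcp_rot: [179.8, -0.1, 90.0]
ft_force: [0.0, -0.6, -0.7]
finger_gap: 77.1
```

```bash
python3 snap.py wrist:8; python3 go.py 553 279 180 90 371 332 140 90
```

```text
8.55 [552.9 278.9 179.2] [180.  -0.  90.] gap 76.7 F [-0.3 -0.5 -0.3] tip 8.0 [22. 12. 86. -0. 81. 22.]
[ 0.053 -0.182  0.04 ] rz 0.0 dist 194.0
```

View pics/wrist8.png

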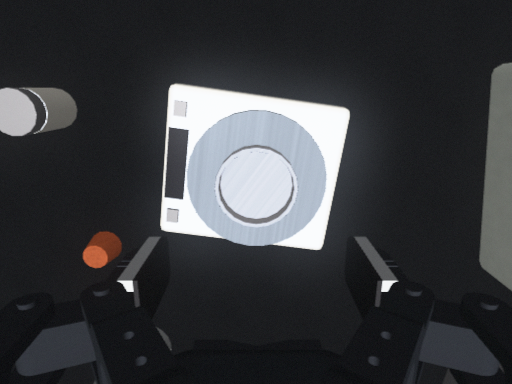

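Emit:
{"name": "move_arm", "arguments": {"rows": [[[0.01,-0.04,0,0,0,0],[0.02,-0.09,0,0,0,0],[0.02,-0.13,0,0,0,0],[0.02,-0.16,0,0,0,0],[0.02,-0.182,0,0,0,0],[0.02,-0.182,0.02,0,0,0],[0.02,-0.182,0.02,0,0,0],[0.02,-0.182,0.02,0,0,0],[0.02,-0.182,0.02,0,0,0]]]}}

```text
time: 9.45
tool_pos: [371.3, 298.9, 159.1]
tcp_rot: [-180.0, 0.0, 90.0]
ft_force: [0.0, -0.1, 0.9]
finger_gap: 77.0
```

```bash
python3 snap.py wrist:9;python3 - <<'E'
from h import *
p=dict(np.load('pics/wrist8.npz'))
f=lambda u,v,z:onz(p,u,v,z).round(1)
print('pan',f(256.5,110,62),f(256.5,245,62),f(187,177,62),f(326,177,62))
print('dish',f(257,146,76),f(257,227,76),f(216,186,76),f(298,186,76))
E
```

```text
9.5 [371.5 299.  159.4] [180.  -0.  90.] gap 76.9 F [0.2 0.2 0.2] tip 8.0 [ 33.  -9. 110.   0.  79.  33.]
pan [554.5 335.1  62. ] [554.5 225.8  62. ] [500.3 284.   62. ] [608.8 283.9  62. ]
dish [554.8 310.6  76. ] [554.8 247.8  76. ] [524.4 280.7  76. ] [585.3 280.6  76. ]
```

View pics/wrist9.png

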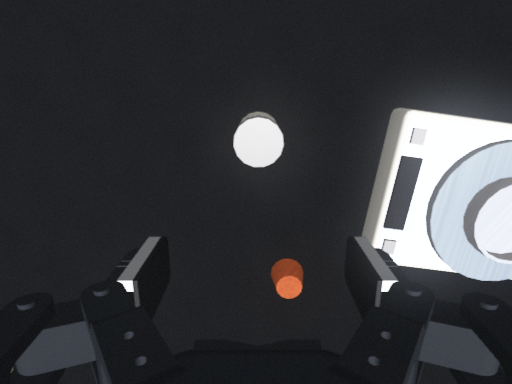

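The dish sits at (554.8,279.2) against the pan's (554.5,280.5). The jar's cap is at (258,142).

```bash
python3 - <<'E'
from h import *
p=dict(np.load('pics/wrist9.npz'))
f=lambda u,v,z:onz(p,u,v,z).round(1)
print(f(258.5,142,60),f(233,142,60),f(284,142,60),f(258.5,117,60),f(258.5,167.5,60))
E
python3 go.py 371 299 160 90 371 333 34 90
```

```text
[373.  333.7  60. ] [355.2 333.7  60. ] [390.8 333.7  60. ] [373.  350.9  60. ] [373.  315.4  60. ]
[ 0.034 -0.     0.126] rz 0.0 dist 131.0
```

Emit:
{"name": "move_arm", "arguments": {"rows": [[[0.034,0.001,0,0,0,0],[0.034,0.001,0.02,0,0,0],[0.034,0.001,0.06,0,0,0],[0.034,0.001,0.1,0,0,0],[0.034,0.001,0.12,0,0,0],[0.034,0.001,0.126,0,0,0],[0.034,0.001,0.126,0,0,0],[0.034,0.001,0.126,0,0,0]]]}}

```text
time: 10.3
tool_pos: [373.2, 333.8, 34.7]
tcp_rot: [179.9, -0.1, 90.0]
ft_force: [0.4, -0.9, 0.3]
finger_gap: 76.6
```

Emit:
{"name": "move_arm", "arguments": {"rows": [[[0,0,0,0,0,0],[0,0,0,0,0,0],[0,0,0,0,0,0],[0,0,0,0,0,0],[0,0,0,0,0,0],[0,0,0,0,0,0],[0,0,0,0,0,0],[0,0,0,0,0,0],[0,0,0,0,0,0],[0,0,0,0,0,0]]], "grip": 0.2, "newtons": 30}}

```text
time: 11.3
tool_pos: [372.6, 333.5, 34.1]
tcp_rot: [179.9, -0.1, 90.0]
ft_force: [-0.9, -0.8, 5.2]
finger_gap: 35.2
```

```bash
python3 snap.py wrist:10; python3 go.py 372 333 34 90 553 279 170 90;python3 go.py 372 333 34 90 553 279 120 90
```

```text
11.35 [372.6 333.5  34.1] [ 1.799e+02 -1.000e-01  9.000e+01] gap 35.1 F [-1.5 -0.8  6.5] tip 8.0 [ 36.   4. 112.  -0.  64.  36.]
[-0.054  0.181 -0.136] rz 0.0 dist 233.0
[-0.054  0.181 -0.086] rz 0.0 dist 208.0
```

View pics/wrist10.png

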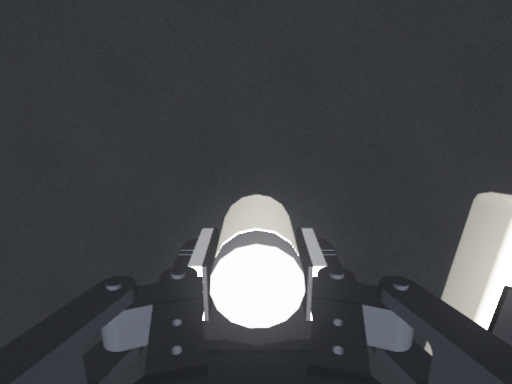

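The gap of 35 mm fits the jar. I lift it and carry it over the dish.

Emit:
{"name": "move_arm", "arguments": {"rows": [[[0,0,-0.02,0,0,0],[0,0,-0.06,0,0,0],[0,0,-0.1,0,0,0],[0,0.01,-0.13,0,0,0],[-0.02,0.04,-0.136,0,0,0],[-0.03,0.08,-0.136,0,0,0],[-0.04,0.12,-0.136,0,0,0],[-0.05,0.16,-0.136,0,0,0],[-0.054,0.181,-0.136,0,0,0],[-0.054,0.181,-0.12,0,0,0],[-0.054,0.181,-0.1,0,0,0],[-0.054,0.181,-0.09,0,0,0],[-0.054,0.181,-0.086,0,0,0],[-0.054,0.181,-0.086,0,0,0],[-0.054,0.181,-0.086,0,0,0]]]}}

```text
time: 12.85
tool_pos: [553.1, 279.4, 119.9]
tcp_rot: [179.9, -0.0, 90.0]
ft_force: [-0.4, -0.0, -1.5]
finger_gap: 35.0
```

```bash
python3 snap.py wrist:11 scene:11;python3 - <<'E'
import cv2
s=cv2.imread('pics/scene11.png')
cv2.imwrite('pics/s11.png',cv2.resize(s[200:350,240:440],None,fx=4,fy=4,interpolation=cv2.INTER_CUBIC))
E
```

```text
12.95 [553.5 279.4 120.3] [179.9  -0.   90. ] gap 35.5 F [ 0.7 -1.4 -0.1] tip 8.0 [22. 15. 89. -0. 75. 22.]
```

View pics/wrist11.png

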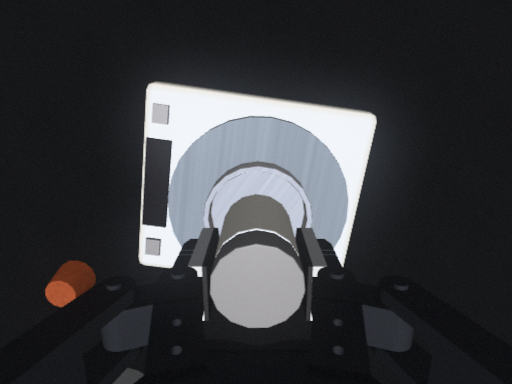

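View pics/s11.png

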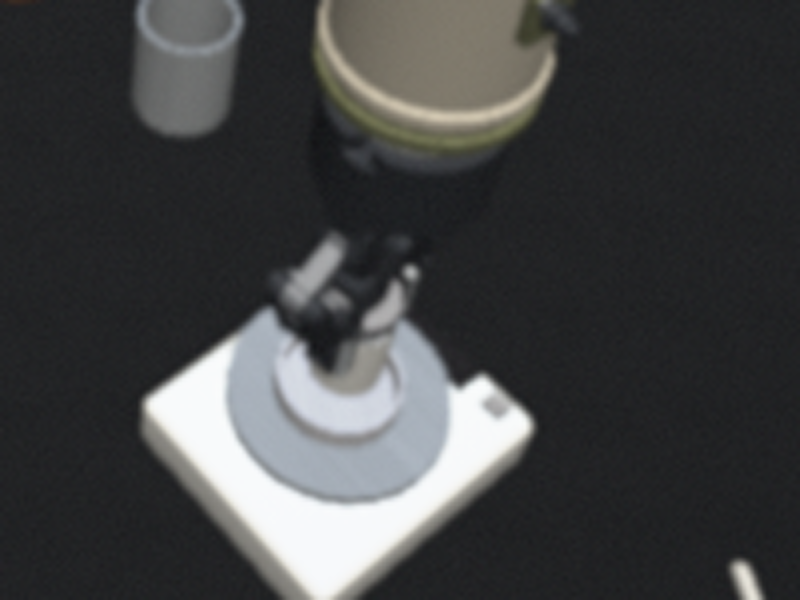

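The jar is centred over the dish, with its bottom at about z 86. The dish floor is at 65, so I lower it 20–21 mm.

Emit:
{"name": "move_arm", "arguments": {"rows": [[[0,0,0.008,0,0,0],[0,0,0.014,0,0,0],[0,0,0.018,0,0,0],[0,0,0.02,0,0,0],[0,0,0.021,0,0,0],[0,0,0.021,0,0,0]]]}}

```text
time: 13.55
tool_pos: [552.5, 278.8, 99.2]
tcp_rot: [-179.9, 0.0, 90.0]
ft_force: [-8.0, -3.4, 12.2]
finger_gap: 35.4
```

Emit:
{"name": "move_arm", "arguments": {"rows": [[[0,0,0,0,0,0],[0,0,0,0,0,0],[0,0,0,0,0,0],[0,0,0,0,0,0],[0,0,0,0,0,0],[0,0,-0.01,0,0,0],[0,0,-0.04,0,0,0],[0,0,-0.08,0,0,0],[0,0,-0.1,0,0,0],[0,0,-0.1,0,0,0],[0,0,-0.1,0,0,0]]], "grip": 0.9}}

```text
time: 14.65
tool_pos: [553.3, 279.1, 198.9]
tcp_rot: [179.9, -0.0, 90.0]
ft_force: [-0.2, 0.3, -1.1]
finger_gap: 76.8
```

```bash
python3 snap.py wrist:12; python3 go.py 553 279 199 90 422 -78 180 90
```

```text
14.7 [552.6 278.8 197.4] [-180.    0.   90.] gap 76.8 F [-0.3 -0.4 -0.8] tip 8.0 [22. 12. 85. -0. 83. 22.]
[-0.357 -0.131  0.019] rz 0.0 dist 381.0
```

View pics/wrist12.png

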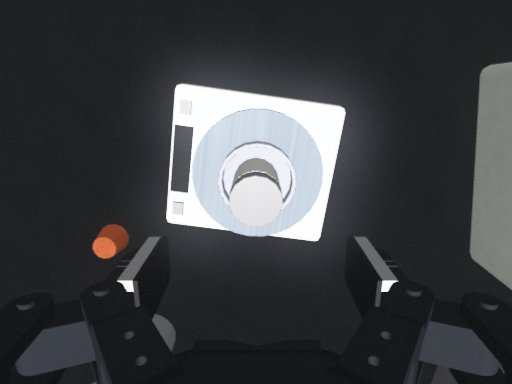

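The jar stands in the dish: cap at (256,201), dish at (257,180). Next is the bottle, which I look at from slightly off to one side first.

Emit:
{"name": "move_arm", "arguments": {"rows": [[[-0.03,-0.01,0,0,0,0],[-0.07,-0.025,0,0,0,0],[-0.11,-0.04,0,0,0,0],[-0.15,-0.055,0,0,0,0],[-0.19,-0.07,0,0,0,0],[-0.23,-0.085,0,0,0,0],[-0.27,-0.1,0,0,0,0],[-0.31,-0.115,0,0,0,0],[-0.35,-0.125,0,0,0,0],[-0.38,-0.131,0,0,0,0],[-0.39,-0.131,0,0,0,0],[-0.39,-0.131,0,0,0,0],[-0.39,-0.131,0,0,0,0]]], "grip": 1.0}}

```text
time: 16.0
tool_pos: [421.8, -110.1, 197.2]
tcp_rot: [-179.9, -0.1, 90.0]
ft_force: [0.1, -0.0, 1.0]
finger_gap: 85.3
```

```bash
python3 snap.py wrist:13
python3 - <<'E'
from h import *
p=dict(np.load('pics/wrist12.npz'))
f=lambda u,v,z:onz(p,u,v,z).round(1)
print('jar',f(256.5,201,125),f(229.5,201,125),f(283,201,125),f(256.5,176,125),f(256.5,226,125))
E
```

```text
16.05 [ 421.9 -109.9  197.4] [-1.799e+02 -1.000e-01  9.000e+01] gap 85.1 F [ 1.  -0.7  0.3] tip 8.0 [-21. -18. 113.   0.  84. -21.]
jar [553.8 279.  125. ] [536.1 279.1 125. ] [571.2 279.  125. ] [553.8 296.  125. ] [553.8 261.4 125. ]
```

View pics/wrist13.png

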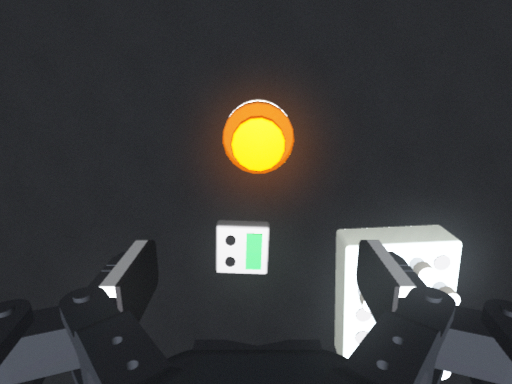

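```bash
python3 - <<'E'
from h import *
p=dict(np.load('pics/wrist13.npz'))
f=lambda u,v,z:onz(p,u,v,z).round(1)
a=p['color'];m=((a[:,:,1]>150)&(a[:,:,0]>200)&(a[:,:,2]<80)).astype(np.uint8);m[200:]=0
c=max(cv2.findContours(m,0,1)[0],key=cv2.contourArea);e=cv2.fitEllipse(c);print(e)
u,v=e[0];print(f(u,v,102),f(u-e[1][0]/2,v,102),f(u+e[1][0]/2,v,102))
E
python3 go.py 422 -111 199 90 422 -78 47 90
```

```text
((257.9430847167969, 136.6337890625), (65.9623794555664, 66.09429168701172), 105.00414276123047)
[423.  -70.9 102. ] [400.4 -70.9 102. ] [445.5 -70.9 102. ]
[ 0.033 -0.     0.152] rz 0.0 dist 156.0
```

Run:
```python
from h import *
p=dict(np.load('pics/wrist13.npz'))
f=lambda u,v,z:onz(p,u,v,z).round(1)
print(f(258.5,144,102),f(231,144,102),f(286,144,102),f(258.5,117,102),f(258.5,171,102))
print('shoulder',f(222,137,72),f(294,137,72),f(258,174,72))
```

```text
[423.3 -75.9 102. ] [404.4 -75.9 102. ] [442.3 -75.9 102. ] [423.3 -57.7 102. ] [423.4 -95.  102. ]
shoulder [395.2 -75.2  72. ] [450.9 -75.2  72. ] [ 423.1 -104.7   72. ]
```

The bottle is at about (422,-77), and its cap diameter of 38 mm fits. I descend and grip the body at about z 58.

Emit:
{"name": "move_arm", "arguments": {"rows": [[[0.034,0,0,0,0,0],[0.034,0,0.03,0,0,0],[0.034,0,0.07,0,0,0],[0.034,0,0.11,0,0,0],[0.034,0,0.14,0,0,0],[0.034,0,0.15,0,0,0],[0.034,0,0.152,0,0,0],[0.034,0,0.152,0,0,0],[0.034,0,0.152,0,0,0]]]}}

```text
time: 16.95
tool_pos: [423.6, -77.3, 48.0]
tcp_rot: [179.8, 0.1, 90.0]
ft_force: [-0.7, -0.3, -1.0]
finger_gap: 85.3
```

Emit:
{"name": "move_arm", "arguments": {"rows": [[[0,0,0,0,0,0],[0,0,0,0,0,0],[0,0,0,0,0,0],[0,0,0,0,0,0],[0,0,0,0,0,0],[0,0,0,0,0,0],[0,0,0,0,0,0],[0,0,0,0,0,0],[0,0,0,0,0,0]]], "grip": 0.4, "newtons": 45}}

```text
time: 17.85
tool_pos: [422.7, -77.3, 47.2]
tcp_rot: [179.9, 0.0, 90.0]
ft_force: [-2.1, 0.6, 8.3]
finger_gap: 54.6
```

```bash
python3 snap.py wrist:14; python3 go.py 422 -77 47 90 556 -121 170 90; python3 go.py 422 -77 47 90 556 -121 50 90
```

```text
17.9 [422.7 -77.3  47.2] [179.9   0.   90. ] gap 54.6 F [-3.3  0.5  8. ] tip 8.0 [-17.  -9. 122.   0.  66. -17.]
[-0.044  0.134 -0.123] rz 0.0 dist 187.0
[-0.044  0.134 -0.003] rz 0.0 dist 141.0
```

View pics/wrist14.png

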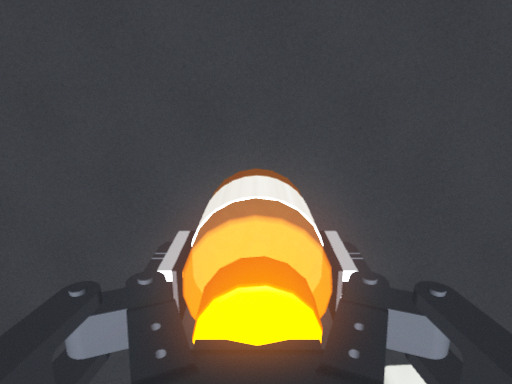

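The bottle is gripped. Before moving, I check the rack's end position in the earlier wrist view.

Run:
```python
from h import *
a=cv2.imread('pics/wrist13.png')[210:384,310:490];cv2.imwrite('pics/z13.png',cv2.resize(a,None,fx=3.4,fy=3.4,interpolation=cv2.INTER_CUBIC))
```

```text
(no output)
```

View pics/z13.png

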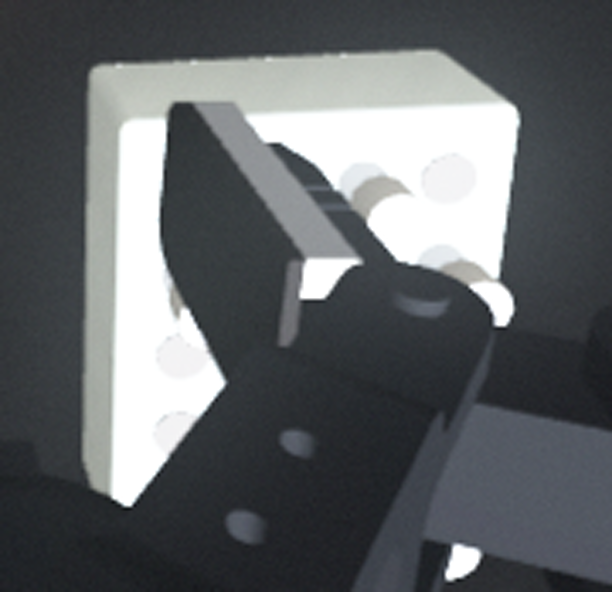

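Emit:
{"name": "move_arm", "arguments": {"rows": [[[0,0,-0.02,0,0,0],[0,0,-0.06,0,0,0],[0,0,-0.1,0,0,0],[0,0,-0.123,0,0,0],[-0.01,0.03,-0.123,0,0,0],[-0.02,0.07,-0.123,0,0,0],[-0.03,0.11,-0.123,0,0,0],[-0.044,0.134,-0.123,0,0,0],[-0.044,0.134,-0.123,0,0,0],[-0.044,0.134,-0.123,0,0,0],[-0.044,0.134,-0.123,0,0,0]]]}}

```text
time: 19.0
tool_pos: [555.2, -120.7, 168.7]
tcp_rot: [-179.9, -0.0, 90.0]
ft_force: [-0.0, -0.3, -2.8]
finger_gap: 54.8
```

Top-face corners of the rack in the crop are (120,120) and (518,104), with the left edge running down to (112,490).

```bash
python3 snap.py wrist:15 scene:15 top:15
python3 - <<'E'
from h import *
p=dict(np.load('pics/wrist13.npz'))
W=[onz(p,310+x/3.4,210+y/3.4,45)[:2] for x,y in((120,118),(519,102),(112,490))]
print(np.round(W,1)); d=W[1]-W[0];th=np.arctan2(d[1],d[0]);print(np.linalg.norm(d),np.degrees(th),np.degrees(np.arctan2(*(W[0]-W[2]))))
th=np.radians(2.5);ex=np.array([np.cos(th),np.sin(th)]);ey=np.array([-ex[1],ex[0]])
end=(W[0]+W[1])/2;print('centre',end-75*ey,'bottle',end+58*ey,'beaker',end+58*ey+88*ex)
E
```

```text
19.15 [ 555.4 -120.7  169.2] [180.   0.  90.] gap 54.4 F [ 0.4  0.6 -1.5] tip 8.0 [-17.   5.  95.   0.  80. -17.]
[[ 504.8 -179.5]
 [ 613.8 -174.7]
 [ 511.3 -303.6]]
109.02872603161032 2.53037864925822 -2.966839363991025
centre [ 562.57733237 -252.03310764] bottle [ 556.77595385 -119.15969417] beaker [ 644.69219735 -115.32118809]
```

View pics/wrist15.png

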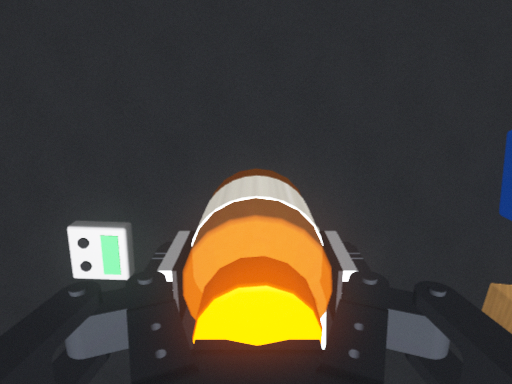

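View pics/top15.png

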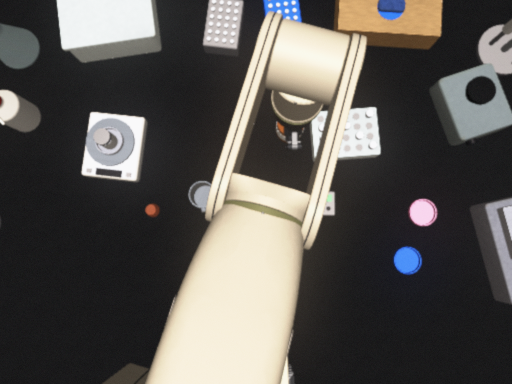

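The rack agrees to within 2 mm between the two views, so I place the bottle at (556,-120).

Emit:
{"name": "move_arm", "arguments": {"rows": [[[0.001,0,0.03,0,0,0],[0.001,0,0.07,0,0,0],[0.001,0,0.1,0,0,0],[0.001,0,0.115,0,0,0],[0.001,0,0.12,0,0,0],[0.001,0,0.122,0,0,0],[0.001,0,0.123,0,0,0],[0.001,0,0.123,0,0,0]]]}}

```text
time: 19.95
tool_pos: [557.3, -120.4, 47.7]
tcp_rot: [179.8, 0.0, 90.0]
ft_force: [-0.3, 0.8, -2.1]
finger_gap: 54.3
```

Emit:
{"name": "move_arm", "arguments": {"rows": [[[0,0,0.0005,0,0,0],[0,0,0.001,0,0,0],[0,0,0.001,0,0,0]]]}}

```text
time: 20.25
tool_pos: [557.2, -120.4, 47.2]
tcp_rot: [179.9, 0.0, 90.0]
ft_force: [-4.1, 1.5, 8.4]
finger_gap: 54.5
```

Emit:
{"name": "move_arm", "arguments": {"rows": [[[0,0,0,0,0,0],[0,0,0,0,0,0],[0,0,0,0,0,0],[0,0,0,0,0,0],[0,0,0,0,0,0],[0,0,-0.01,0,0,0],[0,0,-0.04,0,0,0],[0,0,-0.08,0,0,0],[0,0,-0.12,0,0,0],[0,0,-0.154,0,0,0],[0,0,-0.154,0,0,0],[0,0,-0.154,0,0,0]]], "grip": 1.0}}

```text
time: 21.45
tool_pos: [556.8, -120.3, 200.9]
tcp_rot: [179.8, 0.1, 90.0]
ft_force: [-0.7, 0.1, 0.8]
finger_gap: 85.6
```

```bash
python3 snap.py wrist:16; python3 go.py 556 -120 200 90 387 69 190 2.5;python3 go.py 556 -120 200 90 427 69 190 90
```

```text
21.5 [ 555.9 -120.   199.1] [180.   0.  90.] gap 85.4 F [ 0.2  0.1 -0.4] tip 8.0 [-17.   4.  93.  -0.  83. -17.]
[ 0.189 -0.169  0.01 ] rz 87.5 dist 254.0
[ 0.189 -0.129  0.01 ] rz 0.0 dist 229.0
```

View pics/wrist16.png

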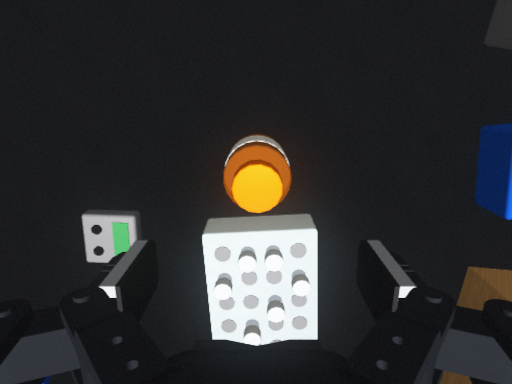

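The bottle stands in line with the rack: cap at (257,188), rack end at about (262,230). Next is the beaker, with yaw turned to 2.5° (jaws along the rack line).

Emit:
{"name": "move_arm", "arguments": {"rows": [[[0.02,-0.015,0,0,0,8],[0.04,-0.03,0,0,0,16],[0.06,-0.045,0,0,0,24],[0.08,-0.06,0,0,0,32],[0.1,-0.08,0,0,0,40],[0.12,-0.1,0,0,0,48],[0.14,-0.115,0,0,0,56],[0.155,-0.13,0,0,0,64],[0.17,-0.14,0,0,0,72],[0.18,-0.15,0,0,0,80],[0.189,-0.159,0,0,0,87.5],[0.189,-0.159,0,0,0,87.5],[0.189,-0.159,0,0,0,87.5],[0.189,-0.159,0,0,0,87.5]]]}}

```text
time: 22.9
tool_pos: [397.0, 68.6, 198.4]
tcp_rot: [180.0, 0.1, 2.7]
ft_force: [0.5, 0.2, -0.4]
finger_gap: 85.0
```

```bash
python3 snap.py wrist:17
python3 - <<'E'
from h import *
p=dict(np.load('pics/wrist16.npz'))
f=lambda u,v,z:onz(p,u,v,z).round(1)
print('bottle cap',f(257.5,163,102),f(257.5,212.5,102),f(232,188,102),f(283,188,102))
print('rack end',f(208.5,234,45),f(317,228,45))
E
```

```text
22.95 [397.1  68.5 198.6] [180.    0.    2.6] gap 85.1 F [ 0.1  0.6 -0.3] tip 8.0 [  2. -24. 118.  -0.  86.  90.]
bottle cap [ 558.2 -100.5  102. ] [ 558.2 -137.9  102. ] [ 539.7 -119.   102. ] [ 576.7 -119.   102. ]
rack end [ 512.5 -180.8   45. ] [ 614.1 -174.9   45. ]
```

View pics/wrist17.png

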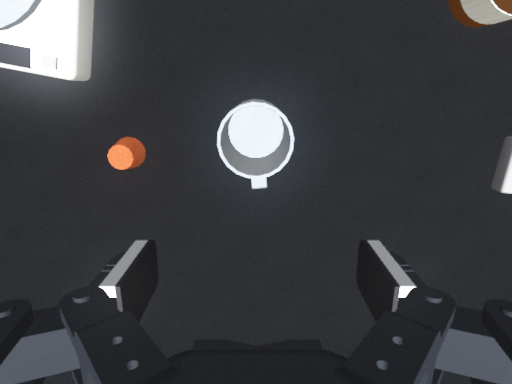

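```bash
python3 - <<'E'
from h import *
p=dict(np.load('pics/wrist17.npz'))
f=lambda u,v,z:onz(p,u,v,z).round(1)
print(f(255.5,101,75),f(255.5,179,75),f(217.5,140,75),f(294,140,75))
E
python3 go.py 397 69 200 2.5 427 69 39 2.5;python3 go.py 397 69 200 2.5 427 70 39 2.5
```

```text
[458.5  73.3  75. ] [398.3  70.6  75. ] [428.  101.2  75. ] [430.7  42.3  75. ]
[0.03   0.0013 0.161 ] rz 0.0 dist 164.0
[0.03   0.0003 0.161 ] rz 0.0 dist 164.0
```

Emit:
{"name": "move_arm", "arguments": {"rows": [[[0.031,0,0,0,0,0],[0.031,0,0.03,0,0,0],[0.031,0,0.07,0,0,0],[0.031,0,0.11,0,0,0],[0.031,0,0.14,0,0,0],[0.031,0,0.155,0,0,0],[0.031,0,0.161,0,0,0],[0.031,0,0.161,0,0,0],[0.031,0,0.161,0,0,0]]]}}

```text
time: 23.85
tool_pos: [428.9, 70.2, 39.0]
tcp_rot: [180.0, -0.1, 2.5]
ft_force: [-0.5, 0.0, -0.6]
finger_gap: 85.3
```

Emit:
{"name": "move_arm", "arguments": {"rows": [[[0,0,0,0,0,0],[0,0,0,0,0,0],[0,0,0,0,0,0],[0,0,0,0,0,0],[0,0,0,0,0,0],[0,0,0,0,0,0],[0,0,0,0,0,0],[0,0,0,0,0,0]]], "grip": 0.5, "newtons": 35}}

```text
time: 24.65
tool_pos: [429.1, 70.4, 39.5]
tcp_rot: [-180.0, -0.1, 2.5]
ft_force: [-1.6, -0.7, 6.6]
finger_gap: 60.4
```

```bash
python3 snap.py wrist:18; python3 go.py 428 70.5 39 2.5 644 -116 190 2.5; python3 go.py 428 70.5 39 2.5 644 -116 39 2.5
```

```text
24.7 [429.1  70.4  39.5] [ 1.8e+02 -1.0e-01  2.5e+00] gap 60.1 F [-2.7 -0.2  6.7] tip 8.0 [  3.  -7. 122.  -0.  65.  90.]
[ 0.2077  0.1957 -0.151 ] rz 0.0 dist 323.0
[ 0.2077  0.1957 -0.    ] rz 0.0 dist 285.0
```

View pics/wrist18.png

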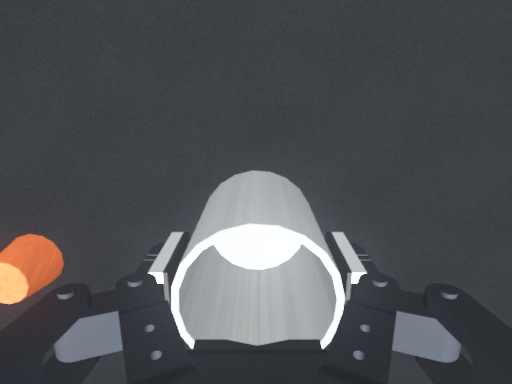

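Emit:
{"name": "move_arm", "arguments": {"rows": [[[0,0,-0.02,0,0,0],[0,0,-0.06,0,0,0],[0,0,-0.1,0,0,0],[0,0,-0.14,0,0,0],[0.02,0.02,-0.151,0,0,0],[0.045,0.042,-0.151,0,0,0],[0.075,0.07,-0.151,0,0,0],[0.105,0.098,-0.151,0,0,0],[0.135,0.126,-0.151,0,0,0],[0.165,0.155,-0.151,0,0,0],[0.19,0.18,-0.151,0,0,0],[0.2077,0.1957,-0.151,0,0,0],[0.2077,0.1957,-0.151,0,0,0],[0.2077,0.1957,-0.12,0,0,0],[0.2077,0.1957,-0.09,0,0,0],[0.2077,0.1957,-0.09,0,0,0]]]}}

```text
time: 26.3
tool_pos: [640.1, -114.6, 122.6]
tcp_rot: [-179.8, 0.5, 2.5]
ft_force: [-1.5, 0.6, -1.9]
finger_gap: 59.8
```

```bash
python3 snap.py wrist:19 scene:19;python3 - <<'E'
import cv2
s=cv2.imread('pics/scene19.png')
cv2.imwrite('pics/s19.png',cv2.resize(s[100:260,110:310],None,fx=3.7,fy=3.7,interpolation=cv2.INTER_CUBIC))
E
```

```text
26.4 [ 643.2 -115.5  128. ] [-1.8e+02  1.0e-01  2.5e+00] gap 59.8 F [-0.3  0.2 -0.4] tip 8.0 [-15.  20.  83.   0.  78.  73.]
```

View pics/s19.png

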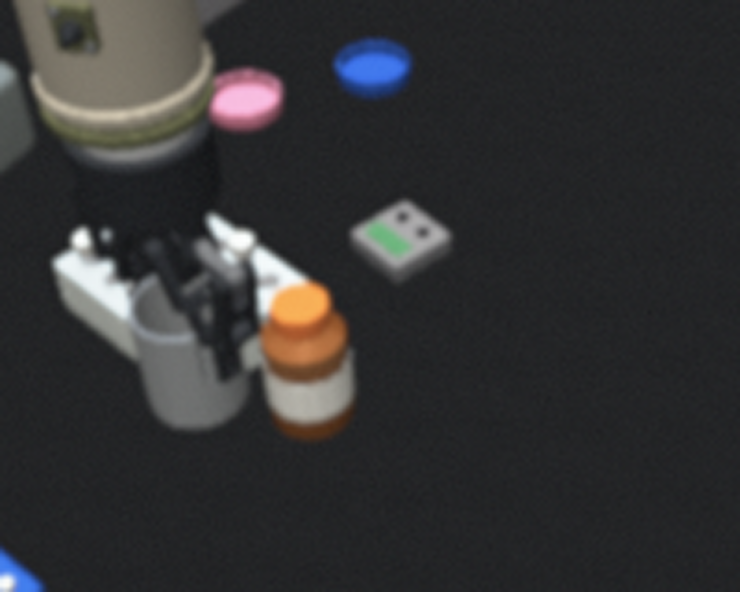

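View pics/wrist19.png

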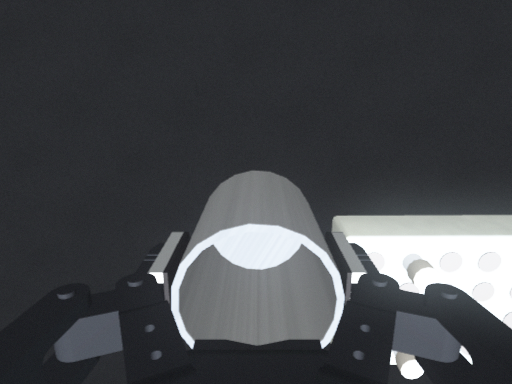

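Emit:
{"name": "move_arm", "arguments": {"rows": [[[0,0,0.03,0,0,0],[0,0,0.06,0,0,0],[0,0,0.08,0,0,0],[0,0,0.087,0,0,0],[0,0,0.09,0,0,0],[0,0,0.091,0,0,0],[0,0,0.091,0,0,0],[0,0,0.091,0,0,0]]]}}

```text
time: 27.2
tool_pos: [645.7, -116.4, 39.6]
tcp_rot: [179.9, -0.2, 2.5]
ft_force: [-1.6, 0.7, 6.5]
finger_gap: 59.9
```

Contact reads 6.5 N, so I release, rise, and move aside to check.

Emit:
{"name": "move_arm", "arguments": {"rows": [[[0,0,0,0,0,0],[0,0,0,0,0,0],[0,0,0,0,0,0],[0,0,0,0,0,0],[0,0,0,0,0,0],[0,0,-0.01,0,0,0],[0,0,-0.04,0,0,0],[0,0,-0.08,0,0,0],[0,0,-0.12,0,0,0],[0,0,-0.16,0,0,0],[0,0,-0.18,0,0,0],[-0.04,0,-0.18,0,0,0],[-0.08,0,-0.18,0,0,0],[-0.12,0,-0.18,0,0,0],[-0.16,0,-0.18,0,0,0],[-0.2,0,-0.18,0,0,0],[-0.23,0,-0.18,0,0,0],[-0.23,0,-0.18,0,0,0],[-0.23,0,-0.18,0,0,0]]], "grip": 0.95}}

```text
time: 29.1
tool_pos: [414.4, -126.4, 218.1]
tcp_rot: [179.9, -0.1, 2.5]
ft_force: [0.7, 0.1, 0.0]
finger_gap: 81.1
```

```bash
python3 snap.py wrist:20 top:20 scene:20
```

```text
29.25 [ 415.1 -126.2  217.5] [180.   -0.    2.5] gap 81.4 F [-0.1  0.3  0. ] tip 8.0 [-24. -19. 112.   0.  87.  64.]
```

View pics/wrist20.png

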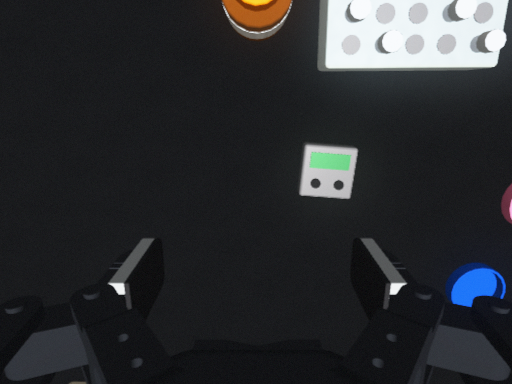

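View pics/top20.png

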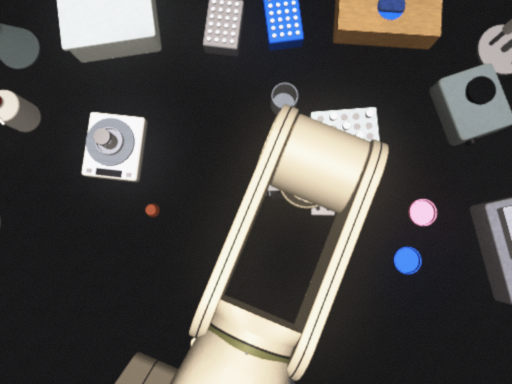

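View pics/scene20.png

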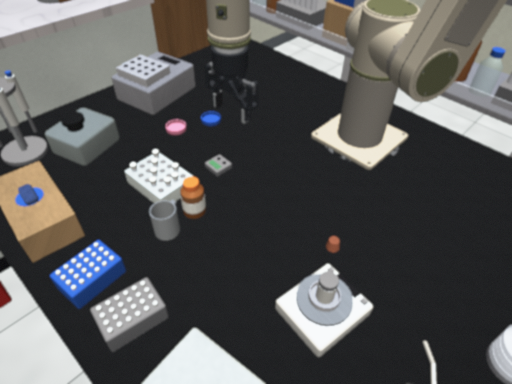

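Everything stands. I swing the arm clear for an unobstructed top view.

```bash
python3 go.py 414 -126 218 2.5 300 -450 240 2.5
```

```text
[-0.128   0.3187 -0.022 ] rz 0.0 dist 344.0
```

Emit:
{"name": "move_arm", "arguments": {"rows": [[[-0.016,0.04,-0.022,0,0,0],[-0.03,0.08,-0.022,0,0,0],[-0.045,0.12,-0.022,0,0,0],[-0.06,0.16,-0.022,0,0,0],[-0.075,0.2,-0.022,0,0,0],[-0.09,0.24,-0.022,0,0,0],[-0.11,0.28,-0.022,0,0,0],[-0.128,0.319,-0.022,0,0,0],[-0.128,0.319,-0.022,0,0,0],[-0.128,0.319,-0.022,0,0,0],[-0.128,0.319,-0.022,0,0,0]]]}}

```text
time: 30.35
tool_pos: [301.0, -449.9, 238.5]
tcp_rot: [-179.9, 0.0, 2.5]
ft_force: [0.8, -0.4, -0.1]
finger_gap: 81.3
```

```bash
python3 snap.py top:21 scene:21
python3 - <<'E'
import cv2
a=cv2.imread('pics/top21.png');cv2.imwrite('pics/t21.png',cv2.resize(a[60:240,70:400],(790,431),interpolation=cv2.INTER_CUBIC))
E
```

```text
30.45 [ 301.1 -449.6  239. ] [-180.    -0.     2.6] gap 81.4 F [ 0.5  0.2 -0.5] tip 8.0 [-62.  -2.  95.   0.  87.  26.]
```

View pics/t21.png

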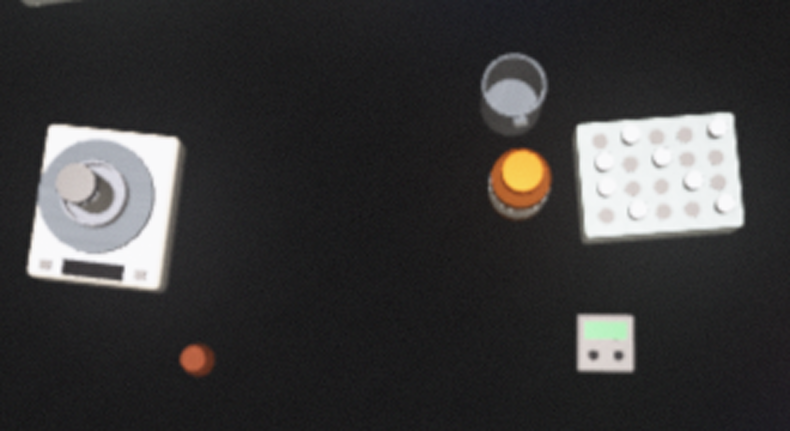

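Readings from the crop (scale 2.394): beaker rim (514,86), bottle cap (522,171), jar cap (75,184), dish rim (89,193), pan (95,196), timer (605,343), stopper (194,358).

Run:
```python
from h import *
p=dict(np.load('pics/top21.npz'));k=2.394
X={n:onz(p,70+x/k,60+y/k,z)[:2] for n,x,y,z in [('beak',514,86,75),('bot',522,171,102),('jar',75,184,125),('dish',89,193,76),('pan',95,196,62),('timer',605,343,18),('stop',194,358,26)]}
for n in X:print(n,X[n].round(1))
th=np.radians(2.6);R=np.array([[np.cos(th),np.sin(th)],[-np.sin(th),np.cos(th)]]);c=np.array([561.8,-253.5])
for n in('bot','beak'):print(n,'in rack',(R@(X[n]-c)).round(1))
print(np.linalg.norm(X['bot']-X['beak']),np.linalg.norm(X['jar']-X['dish']),np.linalg.norm(X['dish']-X['pan']))
a=p['color'];b=dict(np.load('pics/top0.npz'))['color']
d=cv2.absdiff(a,b);print('diff timer/stopper',d[185:222,305:340].mean(),d[198:222,140:165].mean())
```

```text
beak [ 642.2 -118.2]
bot [ 555.6 -121.5]
jar [549.5 276.8]
dish [551.2 279.4]
pan [551.1 278.1]
timer [ 404.1 -201.2]
stop [398.5 192.7]
bot in rack [ -0.2 132.2]
beak in rack [ 86.5 131.5]
86.6777173591049 3.156747684758567 1.3628092295059075
diff timer/stopper 2.9474903474903473 2.221111111111111
```

All readings are within tolerance, so I hand in.

```bash
python3 -c "
from bench import hand_in
print(hand_in())"
```

```text
the job is handed in; nothing more can be done
None
```

I placed all four things at about 30 s of the 106 s allowed, and handed the job in with the arm swung clear. The dish is on the pan, the jar is in the dish, the bottle is at the rack's end, and the beaker is behind the bottle.

My last check was an unobstructed top view with these readings:

| Check | Measured | Allowed |
|---|---|---|
| Dish from pan centre | about 1.4 mm | under 12 mm |
| Jar from dish centre | about 3 mm (0–1 mm in the wrist view) | under 12 mm |
| Bottle off the rack's middle line | about 0 mm | within 15 mm |
| Bottle clear of the rack's end | about 29 mm | 15–45 mm |
| Bottle and beaker centres apart | about 87 mm | 73–105 mm |
| Beaker sideways from its place | about 2 mm | within 18 mm |

Everything looked upright in the last pictures I viewed. The timer and stopper were unmoved within measuring error.

The top and wrist views disagreed by 2–4 mm on plan positions, and heights from the scene and top views together came out 3–8 mm low. I used the given heights instead and confirmed each placing by contact force. No check failed.

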